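# Clear the lemon into the sprung-lid food-waste caddy

## Robot

A 6-joint arm with a two-finger parallel gripper is mounted at the origin on a cart in front of the work surface, level with it; the furniture and walls round the work are solid. World frame = base frame: x ahead of the robot, y to its left, z up, the work surface at z = 0. Lengths are in m, angles in rad, forces in N, time in s.
With the tool pointing down it reaches from about 0.3 to 0.875 m from the base axis. Payload 6.4 kg.
Tool frame: the origin (TCP) lies midway between the tips of the shut fingers; the grasp point (between the pads) lies 19 mm behind it (grasp_offset is the distance from the TCP to the grasp point, in m); z points along the fingers, y is the line along which they close (so a half turn about z gives the same grasp; the last joint's range is limited). The gripper opens to 85 mm and grips with 20 to 120 N. Pads are 22 mm wide; open, the fingers measure 114 mm over their backs; the gripper's body (76 mm by 85 mm) begins 54 mm behind the grasp point. The pads swing forward as they close: fully open they stand 13 mm farther back than shut.
Start: joints at [-1.384, 0.181, 1.607, -0, 1.354, -0.206], TCP at [0.22, -0.531, 0.231] pointing down, gripper open.
Joint ranges: [-2.99, 2.99], [-0.89, 2.07], [0.3, 2.58], [-1.14, 4.28], [0, 2.63], [-3.12, 3.12]. Speed limits (rad/s): [2.57, 2.57, 3.01, 3.14, 3.14, 3.14].

## Interface

Orientations are given as a unit quaternion [w, x, y, z].
In Python, from bench import * gives the robot as it stands. The module is installed in compiled form; this text tells all that it offers.
- The arm moves only by the tool servo_tool, never from a script. Its argument "commands" is text: rows parted by semicolons, each of 7 numbers parted by spaces: the turn, a rotation vector about the tool's x, y, z in rad, then the shift along the tool's x, y, z in mm, then the opening, from 0 (shut) to 1 (fully open). In form: wx wy wz dx dy dz claw; .... A call has 1 to 5 rows; each row shifts and turns the commanded pose from where the row before left it, along the tool's axes as they then stand; what a row does not reach is not made up. A row lasts 1/8 s, in which the tool goes at most 62.5 mm and 10.7 degrees, less where a joint would pass 70% of its speed; a pose out of reach is approached as far as the arm can. A call with a gripper value outside its range is refused whole. The fingers move at their own pace and stop on an object; the grip force is fixed at half the most. Time passes only in rows, so rows that do not move let the fingers close. It gives the time, the measured TCP pose, the force, the opening and the grip force at its end, in the units of the state.
- get_obs(): the state, without advancing time (a new reading comes with each control period).
- camera(name): name is "scene" or "top"; returns the picture (480x640x3 uint8, blue, green, red); there is no depth.
- calibration(name): a dict with "fx", "fy", "cx", "cy" (pixels), "R" (3x3) and "t" (3): a world point X has camera coordinates R X + t. Camera axes: x right, y down, z forward; pixel columns grow to the right and rows downward; lengths in m; the calibration is good to about 2 mm. A picture is of the moment at which its call begins. calibration takes no time and is no camera call.
- hand_in(): hands the job in; it is judged then, once.
The state is a dict: "time_s": time; "q": joint angles; "dq": joint speeds; "joint_efforts": joint torques, N m; "eef_pos": TCP position; "eef_rot": TCP orientation; "wrist_force": force on the tool from outside, world axes, zero at the start; "torque": the same for the moment, N m; "opening": opening from 0.0 (shut) to 1.0 (fully open); "grasp_force": force on a finger pad.
Only numpy, scipy, OpenCV 4.12 (cv2) and the standard library are available. Lean on these libraries where they do the work, as an engineer would, in place of code of your own. Each camera call takes 0.05 s, during which the arm holds its last target. There are 200 camera calls.

## Task

Put the lemon from the chopping board into the green food-waste caddy on the hob. Open the caddy by pressing its button catch, but keep the sprung lid in check as it comes free and ease it up until it stands fully open by itself, never letting it fly up; once the lemon is in, push the lid down until the catch clicks and holds it shut. Leave the mandarin where it is.

Things in the scene. Friction and masses are not known exactly. Their poses are not given: they have to be found in the camera images.
- caddy: Green open-topped food-waste box, fixed, 170 (x) x 116 (y) x 128 mm high to the rim, walls 4 mm, standing on the flat strip between the two 57 mm high burner grates. Origin: centre of its underside. On its -x side, 85 to 116 mm from the origin, a black catch housing 42 mm wide, top 144 mm up, carries the steel button; the lid is hinged on its +x side. Wire handle folded down, not used
- caddy_mouth (a point): Centre of the caddy's mouth, at rim height (128 mm above its underside); clear opening 162 (x) x 108 mm (y), inner floor 116 mm below the rim
- lid (a joint): Grey lid hinged along the caddy's y axis at the back: 0 rad = shut, 1.75 rad = fully open at its stop, 10 degrees past upright, where it stays by itself. A hinge spring drives it open: once the catch frees it, unheld it flies up and reaches 7 rad/s; a finger lying on it, or up to 10 mm above it, holds it back, and it then follows the finger up
- lid_hinge (a point): Middle of the lid's hinge axis: 90 mm behind (+x in the caddy's frame) the caddy's origin, 136 mm above its underside
- lid_front (a point): Point on the lid's outer (top) face, middle line, 170 mm from the hinge axis; moves with the lid. The lid is a flat slab 116 mm wide, 16 mm thick, 250 g; its front edge is 175 mm from the hinge axis. Shut, its top is 144 mm above the caddy's underside. The spring lifts with about 0.7 N here. To shut it, push its outer face over and down; the last 3 degrees need 5 to 8 N near here to snap under the bolt
- catch (a joint): Round steel push button, 23 mm across, pressed straight down: 0 = out, 0.008 m = fully down; takes about 2.5 N at first, 5 N fully down. It draws back a sprung bolt that holds a steel tongue at the lid's front edge; the lid comes free at about 0.004 m. Let go, button and bolt spring out again; if the lid has not risen 6 mm at its front by then, it is caught again
- button_top (a point): Centre of the button's top face, 103.5 mm in front (-x) of the caddy's origin, so 18.5 mm in front of the lid's front edge; 154 mm above the caddy's underside when out: 10 mm above the shut lid's top, and 2 mm above it when fully pressed
- lemon: Yellow lemon, 73 (x, its length) x 52 x 52 mm, about 90 g, lying on the chopping board; origin: centre of its underside as it lies at the start, x along its length
- lemon_middle (a point): Centre of the lemon
- mandarin_middle (a point): Centre of the orange mandarin, 63 mm across, on the same board; to be left alone
- board: Wooden chopping board, 300 (x) x 320 (y) x 21 mm, lying fixed on the right-hand grate; a yellow peeler lies fixed along its near edge; origin: centre of its underside; its top is 78 mm above the hob
Mind the look-alikes: they are no part of the job. Of the things that look like the lemon, the largest one is meant.

How it is judged:
By the outcome, as a careful person would: the job done as asked, in the order asked, and still so for the second after the job is handed in, with the robot touching nothing.
It also fails if it takes over 72 s, if anything falls off the work surface, if the arm or the gripper's body presses on something with over 40 N, if the wrist force passes 120 N, or if a joint passes its speed limit or range.

## Working session

There is one attempt and no reset: what is moved stays moved. The work goes in short steps, Python scripts to look and compute and a tool call to move; the robot and the scene stay as the last step left them, time stands still between calls to the robot, and variables do not carry over. Pictures are saved under pics/ and viewed, at most 10 in all, crops included, and the job is handed in when it is done.

Besides the shell and the picture viewer there is one more tool, called after "Request:" as name(argument=value, ...) on one line, values as JSON. servo_tool: Moves the arm, as the interface text tells. Its arguments: {"type":"object","properties":{"commands":{"type":"string"}},"required":["commands"]}

```bash
mkdir -p pics; cat > h.py <<'E'
from bench import *
import numpy as np, cv2
def ray(name,u,v):
    c=calibration(name);R=np.array(c["R"]);t=np.array(c["t"])
    o=-R.T@t; d=R.T@np.array([(u-c["cx"])/c["fx"],(v-c["cy"])/c["fy"],1]); return o,d
def atz(name,u,v,z):
    o,d=ray(name,u,v); return o+d*(z-o[2])/d[2]
def proj(name,X):
    c=calibration(name);p=np.array(c["R"])@np.array(X)+np.array(c["t"])
    return c["fx"]*p[0]/p[2]+c["cx"],c["fy"]*p[1]/p[2]+c["cy"]
E
python3 - <<'E'
from h import *
for n in ("scene","top"):
    cv2.imwrite(f"pics/{n}0.png",camera(n)); print(n,ray(n,320,240), calibration(n)["fx"])
print(get_obs())
E
```

```text
scene (array([0.00699453, 0.60335118, 0.81082076]), array([ 0.55392491, -0.55208422, -0.62327559])) 578.677045870529
top (array([ 0.53755082, -0.03479666,  0.96374733]), array([ 0.06806226,  0.0104026 , -0.99768557])) 508.7254801684194
{'time_s': 0.1, 'q': array([-1.38431964e+00,  1.81491470e-01,  1.60789202e+00,  4.30803960e-05,
        1.35381709e+00, -2.06292471e-01]), 'dq': array([-0.00027214,  0.00040874, -0.00280981, -0.00120043,  0.0011724 ,
        0.00082917]), 'joint_efforts': array([ 5.24959687e-04, -4.45873296e+01, -3.52238381e+01, -2.90827293e-04,
        4.08580847e-03, -1.62105806e-05]), 'eef_pos': array([ 0.22001969, -0.53070696,  0.23046808]), 'eef_rot': array([-8.03710990e-04,  9.80779035e-01,  1.95120057e-01,  2.89957692e-05]), 'wrist_force': array([ 0.38530032, -0.10521132,  0.62547302]), 'torque': array([ 0.00588124, -0.0015513 ,  0.02064059]), 'grasp_force': 0.0, 'opening': 0.999842501508652}
```

View pics/scene0.png

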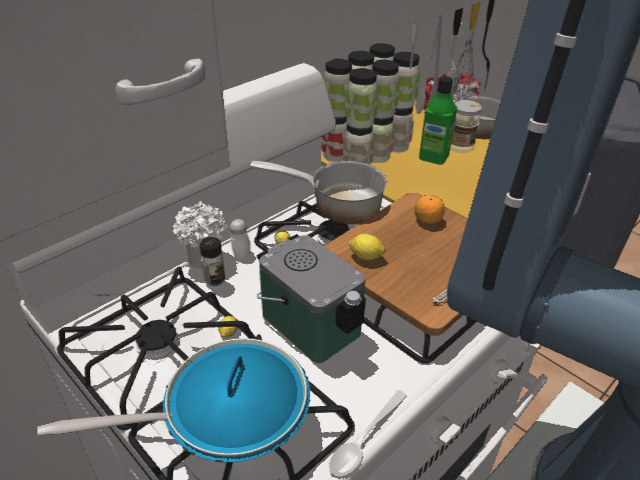

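View pics/top0.png

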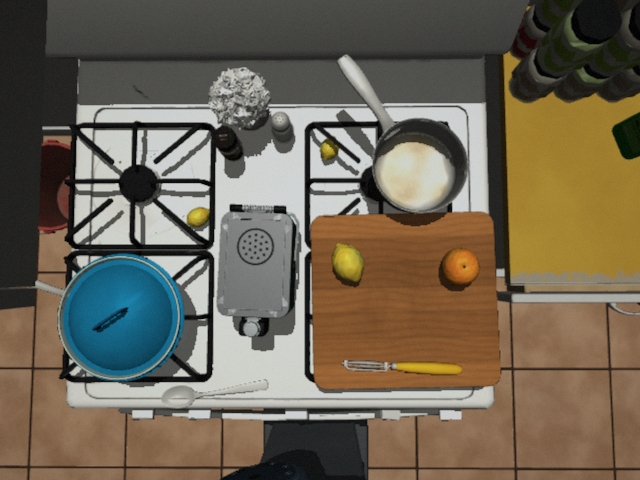

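Yellow candidates in the top view: (348,263) on the board, the largest; (330,149) by the pan, small; (199,217) by the caddy, small. The one on the board fits the description. The caddy lid is at about (257,265), the button at (253,327) and the mandarin at (460,267). Next is an enlarged crop to confirm.

```bash
python3 - <<'E'
from h import *
a=cv2.imread("pics/top0.png"); s=cv2.imread("pics/scene0.png")
A=cv2.resize(a[190:350,200:400],None,fx=4,fy=4,interpolation=cv2.INTER_CUBIC)[:600]
cv2.imwrite("pics/c1.png",A)
cv2.imwrite("pics/c2.png",cv2.resize(s[220:370,240:400],None,fx=4,fy=4,interpolation=cv2.INTER_CUBIC))
hsv=cv2.cvtColor(a,cv2.COLOR_BGR2HSV)
m=cv2.inRange(hsv,(22,130,80),(34,255,255)); m[:, :325]=0;m[:,370:]=0;m[:235]=0;m[290:]=0
n,l,st,c=cv2.connectedComponentsWithStats(m);i=1+np.argmax(st[1:,4]);print(st[i],c[i])
pts=np.argwhere(l==i)[:,::-1].astype(np.float32);print(cv2.minAreaRect(pts))
print(atz("top",*c[i],.104))
for u,v in((225,212),(294,212),(218,313),(287,317)):print(atz("top",u,v,.144))
print(atz("top",253,325,.154))
E
```

```text
[332 243  32  38 891] [347.61952862 261.35241302]
((347.4633483886719, 261.2890319824219), (33.04500961303711, 32.6618766784668), 16.699243545532227)
[ 0.56001579 -0.07239031  0.104     ]
[0.63939473 0.12822833 0.144     ]
[0.63910495 0.01590857 0.144     ]
[0.47656711 0.13727021 0.144     ]
[0.47026544 0.02661251 0.144     ]
[0.45856145 0.07951171 0.154     ]
```

View pics/c1.png

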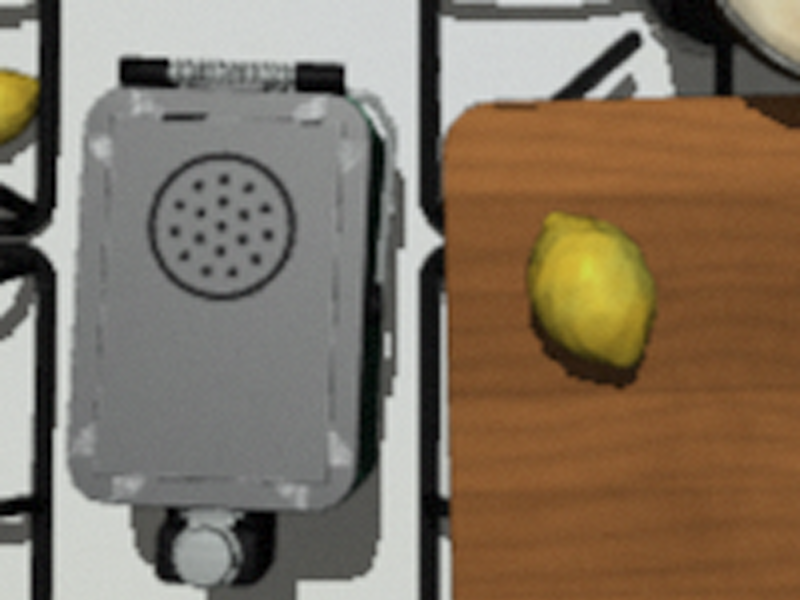

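View pics/c2.png

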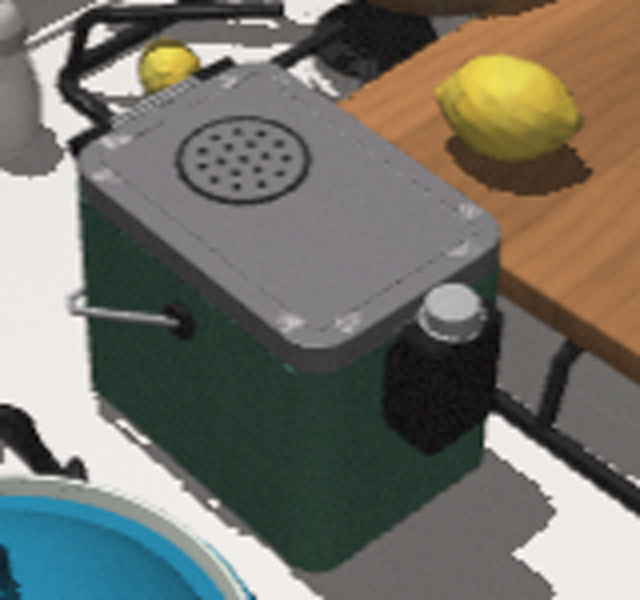

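The crop confirms the large lemon on the board, at c1 (591,292), with its long axis from (550,215) to (625,370). The caddy's button is at c1 (207,552) and c2 (453,308).

```bash
python3 - <<'E'
from h import *
f=lambda u,v:(200+u/4,190+v/4)
P=lambda u,v,z:atz("top",*f(u,v),z)
print("left",P(68,470,.144),P(88,110,.144)," right",P(357,480,.144),P(372,130,.144))
print("front",P(110,500,.144),P(330,508,.144), "button",P(207,552,.154), "hinge",P(232,73,.144))
print("bs",atz("scene",240+453/4,220+308/4,.154))
print("lemon",P(591,292,.104),P(550,215,.1),P(625,370,.1), "scene",atz("scene",240+508/4,220+107/4,.104))
o=get_obs();print(o["eef_pos"])
E
```

```text
left [0.48530604 0.13900571 0.144     ] [0.63040885 0.1329961  0.144     ]  right [0.48135607 0.02305459 0.144     ] [0.6219789  0.01748099 0.144     ]
front [0.47339821 0.12197082 0.144     ] [0.47026252 0.03381012 0.144     ] button [0.45387927 0.08144389 0.154     ] hinge [0.64539369 0.07450633 0.144     ]
bs [0.44739573 0.08578484 0.154     ]
lemon [ 0.5572395 -0.0725954  0.104    ] [ 0.59003362 -0.05553447  0.1       ] [ 0.52442101 -0.08694107  0.1       ] scene [ 0.55782175 -0.07447008  0.104     ]
[ 0.22001969 -0.53070696  0.23046808]
```

Request:
servo_tool(commands="0 0 0 40 -39 -2.5 0.55;0 0 0 40 -39 -2.5 0.55;0 0 0 40 -39 -2.5 0.55;0 0 0 40 -39 -2.5 0.55;0 0 0 40 -39 -2.5 0.55")

```text
time_s: 0.72
eef_pos: [0.3305, -0.2727, 0.2436]
eef_rot: [-0.0, 0.981, 0.195, 0.0]
wrist_force: [1.4, 0.3, 0.4]
opening: 0.55
grasp_force: 0.0
```

Request:
servo_tool(commands="0 0 0 40 -39 -2.5 0.55;0 0 0 40 -39 -2.5 0.55;0 0 0 40 -39 -2.5 0.55;0 0 0 40 -39 -2.5 0.55;0 0 0 40 -39 -2.5 0.55")

```text
time_s: 1.35
eef_pos: [0.4407, -0.0159, 0.2563]
eef_rot: [0.0, 0.981, 0.195, 0.0]
wrist_force: [0.4, -1.0, -0.1]
opening: 0.546
grasp_force: 0.0
```

Request:
servo_tool(commands="0 0 0 38 -38 -2.5 0.55;0 0 0 38 -37 -2.5 0.55;0 0 -0.163 0 0 0 0.55;0 0 -0.163 0 0 0 0.55;0 0 -0.163 0 0 0 0.55")

```text
time_s: 1.98
eef_pos: [0.4815, 0.0809, 0.2607]
eef_rot: [-0.0, 0.903, 0.43, -0.001]
wrist_force: [0.0, -0.4, -0.5]
opening: 0.545
grasp_force: 0.0
```

Request:
servo_tool(commands="0 0 -0.163 0 0 0 0.55;0 0 -0.163 0 0 0 0.55;0 0 -0.163 0 0 0 0.55;0 0 -0.163 0 0 0 0.55;0 0 0 0 0 0 0.55")

```text
time_s: 2.6
eef_pos: [0.4816, 0.0806, 0.2609]
eef_rot: [-0.0, 0.721, 0.693, -0.0]
wrist_force: [0.2, -0.2, 0.6]
opening: 0.553
grasp_force: 0.0
```

Request:
servo_tool(commands="0 0 0 0 0 30 0.55;0 0 0 0 0 30 0.55;0 0 0 0 0 20 0.55;0 0 0 0 0 0 0.55")

```text
time_s: 3.1
eef_pos: [0.4804, 0.0807, 0.1796]
eef_rot: [-0.002, 0.721, 0.693, -0.001]
wrist_force: [-0.1, 0.1, -0.2]
opening: 0.551
grasp_force: 0.0
```

```bash
python3 - <<'E'
from h import *
s=camera("scene");cv2.imwrite("pics/s1.png",cv2.resize(s[170:340,230:430],None,fx=3.5,fy=3.5,interpolation=cv2.INTER_CUBIC)[:600]);print(get_obs()["eef_pos"])
E
```

```text
[0.48143661 0.08060659 0.18095148]
```

View pics/s1.png

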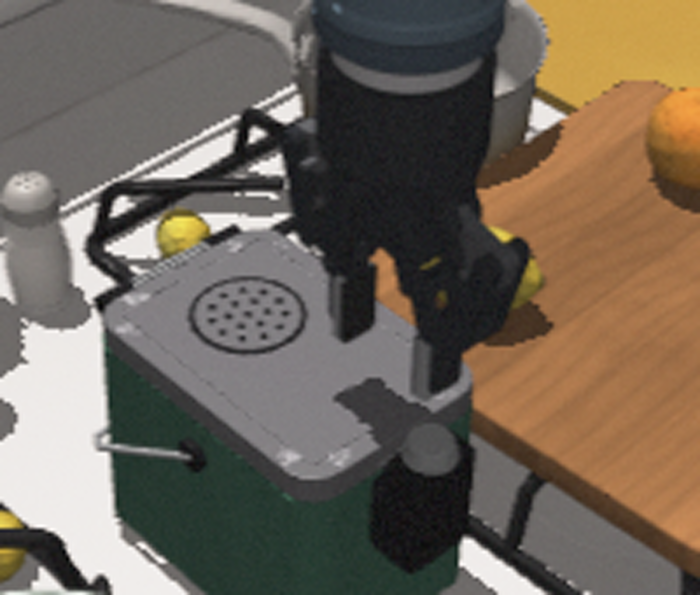

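The crop shows the front fingertip at (437,395), hanging above the button at (433,452). The rear fingertip is at (355,335), above the lid.

```bash
python3 - <<'E'
from h import *
g=lambda u,v:(230+u/3.5,170+v/3.5)
for z in(.181,.188):
  print(z,atz("scene",*g(437,397),z),atz("scene",*g(355,338),z))
print(atz("scene",*g(433,448),.154))
E
```

```text
0.181 [0.44876173 0.08255979 0.181     ] [0.50335024 0.08084246 0.181     ]
0.188 [0.44385181 0.08834801 0.188     ] [0.49783361 0.08664977 0.188     ]
[0.44529088 0.08692792 0.154     ]
```

Request:
servo_tool(commands="0 0 0 2 -2 12 0.55;0 0 0 0 0 6 0.55;0 0 0 0 0 4 0.55;0 0 0 0 0 2 0.55;0 0 0 0 0 0 0.55")

```text
time_s: 3.78
eef_pos: [0.48, 0.0826, 0.1573]
eef_rot: [-0.0, 0.72, 0.694, -0.0]
wrist_force: [0.2, 0.1, 0.2]
opening: 0.549
grasp_force: 0.0
```

Request:
servo_tool(commands="0 0 0 0 0 2 0.55;0 0 0 0 0 0 0.55")

```text
time_s: 4.03
eef_pos: [0.4799, 0.0826, 0.1553]
eef_rot: [-0.0, 0.72, 0.694, -0.0]
wrist_force: [1.0, 0.0, 0.7]
opening: 0.552
grasp_force: 0.0
```

Request:
servo_tool(commands="0 0 0 0 0 2 0.55;0 0 0 0 0 0 0.55")

```text
time_s: 4.28
eef_pos: [0.4798, 0.0826, 0.1531]
eef_rot: [-0.0, 0.72, 0.694, -0.0]
wrist_force: [-0.3, 0.7, 0.1]
opening: 0.549
grasp_force: 0.0
```

Request:
servo_tool(commands="0 0 0 0 0 2 0.55;0 0 0 0 0 0 0.55")

```text
time_s: 4.53
eef_pos: [0.48, 0.0826, 0.1512]
eef_rot: [0.0, 0.72, 0.694, 0.0]
wrist_force: [0.2, -0.4, -0.2]
opening: 0.549
grasp_force: 0.2
```

Request:
servo_tool(commands="0 0 0 0 0 2 0.55;0 0 0 0 0 0 0.55")

```text
time_s: 4.78
eef_pos: [0.4802, 0.0826, 0.1499]
eef_rot: [0.0, 0.72, 0.694, 0.0]
wrist_force: [-0.9, 0.2, 5.0]
opening: 0.55
grasp_force: 2.5
```

Request:
servo_tool(commands="0 0 0 0 0 2 0.55;0 0 0 0 0 0 0.55")

```text
time_s: 5.03
eef_pos: [0.4802, 0.0826, 0.1482]
eef_rot: [0.0, 0.72, 0.694, 0.0]
wrist_force: [-2.6, -0.8, 8.5]
opening: 0.552
grasp_force: 4.0
```

Request:
servo_tool(commands="0 0 0 0 0 2 0.55;0 0 0 0 0 0 0.55")

```text
time_s: 5.28
eef_pos: [0.4802, 0.0826, 0.1467]
eef_rot: [0.0, 0.72, 0.694, 0.0]
wrist_force: [-3.7, -0.0, 12.4]
opening: 0.549
grasp_force: 5.9
```

```bash
python3 - <<'E'
from h import *
s=camera("scene");a=camera("top")
A=cv2.resize(s[230:330,280:400],None,fx=5,fy=5,interpolation=cv2.INTER_CUBIC)
cv2.imwrite("pics/s2.png",A);o=get_obs();print(o["eef_pos"],o["wrist_force"],o["torque"])
E
```

```text
[0.48017701 0.08265294 0.14665923] [-4.45004643 -0.45452251 12.32975736] [ 0.02138276  0.97116519 -0.0112505 ]
```

View pics/s2.png

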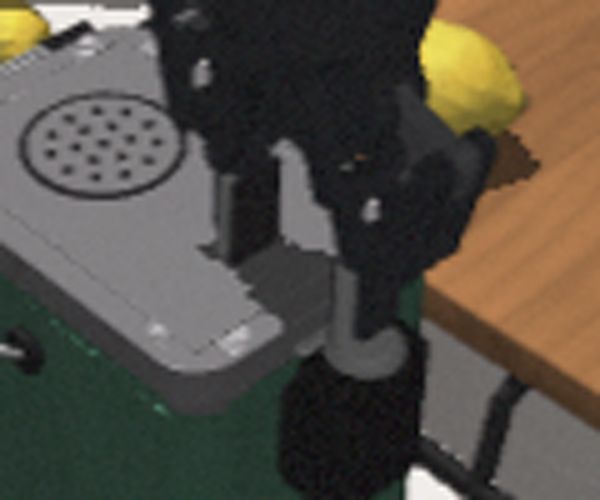

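The crop shows the front finger on the button, whose centre is at about (368,350) and which is partly down. The rear finger at (245,262) is just above the lid. I'll press further in small steps.

Request:
servo_tool(commands="0 0 0 0 0 1.5 0.55;0 0 0 0 0 0 0.55")

```text
time_s: 5.62
eef_pos: [0.4802, 0.0826, 0.1452]
eef_rot: [0.0, 0.72, 0.694, 0.0]
wrist_force: [-4.9, -0.1, 10.3]
opening: 0.55
grasp_force: 5.8
```

```bash
python3 - <<'E'
from h import *
o=get_obs();print(o["eef_pos"],o["wrist_force"],o["torque"],o["joint_efforts"])
for z in (.144,.147,.15): print(z,atz("scene",280+245/5,230+264/5,z))
E
```

```text
[0.48019587 0.0826482  0.14516881] [-4.90278878 -0.09239637 10.34215195] [0.05311396 1.00008419 0.0075029 ] [-3.35183758e-01 -3.15768385e+01 -2.95062268e+01  1.08853618e-01
 -1.58820637e+00  5.47893360e-03]
0.144 [0.50592031 0.08268273 0.144     ]
0.147 [0.50367566 0.0850252  0.147     ]
0.15 [0.50143102 0.08736767 0.15      ]
```

Request:
servo_tool(commands="0 0 0 0 0 1.5 0.55;0 0 0 0 0 0 0.55")

```text
time_s: 5.88
eef_pos: [0.4802, 0.0826, 0.1434]
eef_rot: [0.0, 0.72, 0.694, 0.0]
wrist_force: [-3.2, 0.4, 10.8]
opening: 0.551
grasp_force: 5.2
```

```bash
python3 - <<'E'
from h import *
o=get_obs();print(o["eef_pos"],o["wrist_force"],o["torque"])
s=camera("scene")
A=cv2.resize(s[230:330,280:400],None,fx=5,fy=5,interpolation=cv2.INTER_CUBIC)
cv2.imwrite("pics/s3.png",A)
E
```

```text
[0.48019622 0.08263177 0.1434196 ] [-3.22877758  0.38975253 10.80805329] [-0.00908544  0.79144122 -0.05816491]
```

View pics/s3.png

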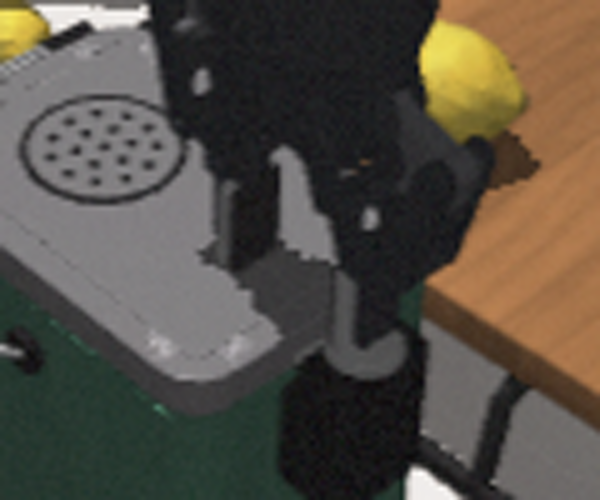

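s3 shows the lid's front corner specks at (162,345) and (240,347). They were higher in s2, so the lid is already free and held under the rear finger. I'll ease up now and track the lid's perforated disc by template.

Request:
servo_tool(commands="0 0 0 0 0 -3 0.55;0 0 0 0 0 -3 0.55;0 0 0 0 0 -3 0.55;0 0 0 0 0 -3 0.55;0 0 0 0 0 -2 0.55")

```text
time_s: 6.55
eef_pos: [0.48, 0.0826, 0.1564]
eef_rot: [0.0, 0.72, 0.694, 0.0]
wrist_force: [1.7, 0.1, 0.6]
opening: 0.549
grasp_force: 0.3
```

```bash
cat >> h.py <<'E'
H=np.array([.6455,.0745]);ex=np.array([np.cos(.039),-np.sin(.039)])
def lidpt(r,th,off=.008,s=0):
    # point at distance r from the hinge, off above the mid plane, s to the caddy's left
    x=-r*np.cos(th)+off*np.sin(th); z=.136+r*np.sin(th)+off*np.cos(th)
    p=H+x*ex+s*np.array([-ex[1],ex[0]]); return np.array([p[0],p[1],z])
def lidang(img,ref=cv2.imread("pics/scene0.png"),rng=np.arange(0,1.8,.01)):
    # warp the lid's reference patch (around the perforated disc) to each angle, correlate
    C=[(r,s) for r in(.03,.085) for s in(-.03,.03)]
    W=np.float32([[0,0],[60,0],[0,60],[60,60]])
    q=lambda th:np.float32([proj("scene",lidpt(r,th,.008,s)) for r,s in C])
    g=lambda im,th:cv2.warpPerspective(im,cv2.getPerspectiveTransform(q(th),W),(60,60))
    T=g(ref,0);sc=[cv2.matchTemplate(g(img,t),T,cv2.TM_CCOEFF_NORMED)[0,0] for t in rng]
    i=int(np.argmax(sc));return rng[i],sc[i]
E
python3 - <<'E'
from h import *
print(lidang(cv2.imread("pics/scene0.png")),lidang(camera("scene")))
o=get_obs();print(o["eef_pos"],o["wrist_force"],o["torque"])
E
```

```text
(np.float64(0.0), np.float32(1.0)) (np.float64(0.1), np.float32(0.92835623))
[0.48011023 0.08263131 0.15666699] [ 0.00249617 -0.45794615  0.13499264] [ 0.00989672 -0.0714475  -0.06206382]
```

```bash
python3 - <<'E'
from h import *
th=np.r_[.10,np.arange(.14,1.83,.04)]
r=np.interp(th,[.1,.5],[143,154])
x=-r*np.cos(th)+8*np.sin(th)+np.interp(th,[1.57,1.78],[0,10]); z=r*np.sin(th)+8*np.cos(th)
for i in range(1,len(th)): print(f"{th[i]:.2f} {x[i]-x[i-1]:.1f} {-(z[i]-z[i-1]):.1f}",end=" | ")
print(x[-1],z[-1])
E
```

```text
0.14 -0.1 -5.8 | 0.18 0.2 -5.8 | 0.22 0.4 -5.9 | 0.26 0.6 -5.9 | 0.30 0.9 -5.9 | 0.34 1.1 -5.9 | 0.38 1.4 -5.9 | 0.42 1.6 -5.9 | 0.46 1.9 -5.8 | 0.50 2.1 -5.8 | 0.54 3.3 -5.2 | 0.58 3.5 -5.0 | 0.62 3.7 -4.9 | 0.66 3.9 -4.7 | 0.70 4.1 -4.6 | 0.74 4.3 -4.4 | 0.78 4.5 -4.2 | 0.82 4.6 -4.1 | 0.86 4.8 -3.9 | 0.90 5.0 -3.7 | 0.94 5.1 -3.5 | 0.98 5.2 -3.3 | 1.02 5.4 -3.1 | 1.06 5.5 -2.8 | 1.10 5.6 -2.6 | 1.14 5.7 -2.4 | 1.18 5.8 -2.2 | 1.22 5.9 -1.9 | 1.26 5.9 -1.7 | 1.30 6.0 -1.5 | 1.34 6.0 -1.2 | 1.38 6.1 -1.0 | 1.42 6.1 -0.7 | 1.46 6.1 -0.5 | 1.50 6.2 -0.2 | 1.54 6.2 0.0 | 1.58 6.6 0.3 | 1.62 8.1 0.5 | 1.66 8.0 0.7 | 1.70 8.0 1.0 | 1.74 7.9 1.2 | 1.78 7.9 1.5 | 1.82 5.9 1.7 | 55.73424876624412 147.26974736783959
```

Request:
servo_tool(commands="0 0 0 0 0 -5.8 0.55;0 0 0 0 0.2 -5.8 0.55;0 0 0 0 0.4 -5.9 0.55;0 0 0 0 0.6 -5.9 0.55;0 0 0 0 0.9 -5.9 0.55")

```text
time_s: 7.22
eef_pos: [0.4821, 0.0826, 0.1861]
eef_rot: [0.0, 0.72, 0.694, 0.0]
wrist_force: [0.6, 0.5, -0.3]
opening: 0.549
grasp_force: 0.3
```

Request:
servo_tool(commands="0 0 0 0 1.1 -5.9 0.55;0 0 0 0 1.4 -5.9 0.55;0 0 0 0 1.6 -5.9 0.55;0 0 0 0 1.9 -5.8 0.55;0 0 0 0 2.1 -5.8 0.55")

```text
time_s: 7.85
eef_pos: [0.4903, 0.0822, 0.2153]
eef_rot: [-0.0, 0.72, 0.694, 0.0]
wrist_force: [1.1, -0.0, 0.2]
opening: 0.551
grasp_force: 0.3
```

```bash
python3 - <<'E'
from h import *
s=camera("scene");cv2.imwrite("pics/s4.png",s[120:340,220:440].repeat(2,0).repeat(2,1));print(lidang(s))
o=get_obs();print(o["eef_pos"],o["wrist_force"],o["torque"])
E
```

```text
(np.float64(0.51), np.float32(0.72905356))
[0.49097214 0.08220548 0.21614155] [-0.76729213 -1.01994015  1.65060522] [ 0.01206848 -0.09211759 -0.00360034]
```

View pics/s4.png

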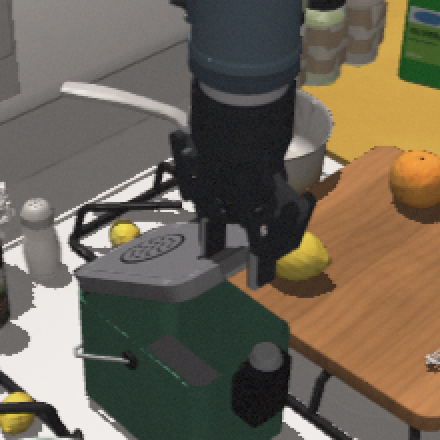

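s4 shows the lid at about 0.5 rad, lying under the rear finger at (210,250). Its front edge sits between the fingers, and it is following as planned.

Request:
servo_tool(commands="0 0 0 0 3.3 -5.2 0.55;0 0 0 0 3.5 -5 0.55;0 0 0 0 3.7 -4.9 0.55;0 0 0 0 3.9 -4.7 0.55;0 0 0 0 4.1 -4.6 0.55")

```text
time_s: 8.52
eef_pos: [0.509, 0.0816, 0.2396]
eef_rot: [0.0, 0.72, 0.694, 0.0]
wrist_force: [1.2, 0.0, -0.4]
opening: 0.551
grasp_force: 0.3
```

Request:
servo_tool(commands="0 0 0 0 4.3 -4.4 0.55;0 0 0 0 4.5 -4.2 0.55;0 0 0 0 4.6 -4.1 0.55;0 0 0 0 4.8 -3.9 0.55;0 0 0 0 5 -3.7 0.55")

```text
time_s: 9.15
eef_pos: [0.5321, 0.0807, 0.2598]
eef_rot: [-0.0, 0.72, 0.694, -0.0]
wrist_force: [1.3, -0.1, 0.1]
opening: 0.548
grasp_force: 0.4
```

Request:
servo_tool(commands="0 0 0 0 5.1 -3.5 0.55;0 0 0 0 5.2 -3.3 0.55;0 0 0 0 5.4 -3.1 0.55;0 0 0 0 5.5 -2.8 0.55;0 0 0 0 5.6 -2.6 0.55")

```text
time_s: 9.78
eef_pos: [0.559, 0.0797, 0.2751]
eef_rot: [-0.0, 0.72, 0.694, -0.0]
wrist_force: [0.8, -0.6, 0.4]
opening: 0.547
grasp_force: 0.4
```

```bash
python3 - <<'E'
from h import *
s=camera("scene");cv2.imwrite("pics/s5.png",s);print(lidang(s))
o=get_obs();print(o["eef_pos"],o["wrist_force"],o["torque"])
E
```

```text
(np.float64(0.25), np.float32(0.0958025))
[0.55968984 0.07961509 0.27544352] [ 0.4861187   0.00490485 -0.09075039] [ 0.03337667 -0.19635614 -0.05741237]
```

Request:
servo_tool(commands="0 0 0 0 5.7 -2.4 0.55;0 0 0 0 5.8 -2.2 0.55;0 0 0 0 5.9 -1.9 0.55;0 0 0 0 5.9 -1.7 0.55;0 0 0 0 6 -1.5 0.55")

```text
time_s: 10.45
eef_pos: [0.5883, 0.0786, 0.2847]
eef_rot: [-0.0, 0.72, 0.694, -0.0]
wrist_force: [1.4, -0.2, 0.5]
opening: 0.553
grasp_force: 0.5
```

Request:
servo_tool(commands="0 0 0 0 6 -1.2 0.55;0 0 0 0 6 -1 0.55;0 0 0 0 6 -0.7 0.55;0 0 0 0 6 -0.5 0.55;0 0 0 0 6 -0.2 0.55")

```text
time_s: 11.08
eef_pos: [0.6182, 0.0775, 0.2881]
eef_rot: [-0.0, 0.72, 0.694, -0.0]
wrist_force: [1.2, 0.1, -0.8]
opening: 0.55
grasp_force: 0.6
```

Request:
servo_tool(commands="0 0 0 0 6 0 0.55;0 0 0 0 6 0 0.55;0 0 0 0 6 0 0.55;0 0 0 0 6 0 0.55;0 0 0 0 6 0 0.55")

```text
time_s: 11.7
eef_pos: [0.6482, 0.0765, 0.2881]
eef_rot: [-0.0, 0.72, 0.694, -0.0]
wrist_force: [0.4, -0.2, -0.8]
opening: 0.552
grasp_force: 0.6
```

Request:
servo_tool(commands="0 0 0 0 6 0 0.55;0 0 0 0 6 0 0.55;0 0 0 0 6 0 0.55;0 0 0 0 4 0 0.55;0 0 0 0 0 0 0.55")

```text
time_s: 12.32
eef_pos: [0.67, 0.0756, 0.2882]
eef_rot: [-0.0, 0.72, 0.694, -0.0]
wrist_force: [-0.7, 0.0, -0.1]
opening: 0.552
grasp_force: 0.0
```

```bash
python3 - <<'E'
from h import *
s=camera("scene");a=camera("top")
cv2.imwrite("pics/s6.png",np.hstack([cv2.resize(s[100:340,220:420],None,fx=2,fy=2),cv2.resize(a[150:350,190:390],None,fx=2,fy=2)[:480].repeat(1,0).copy() if 0 else cv2.resize(a[130:370,190:390],None,fx=2,fy=2)]))
o=get_obs();print(o["eef_pos"],o["wrist_force"],o["torque"])
E
```

```text
[0.66971106 0.07566107 0.28818021] [-0.01999299 -0.47917268  0.36646053] [ 0.02320487 -0.02907526 -0.05821047]
```

View pics/s6.png

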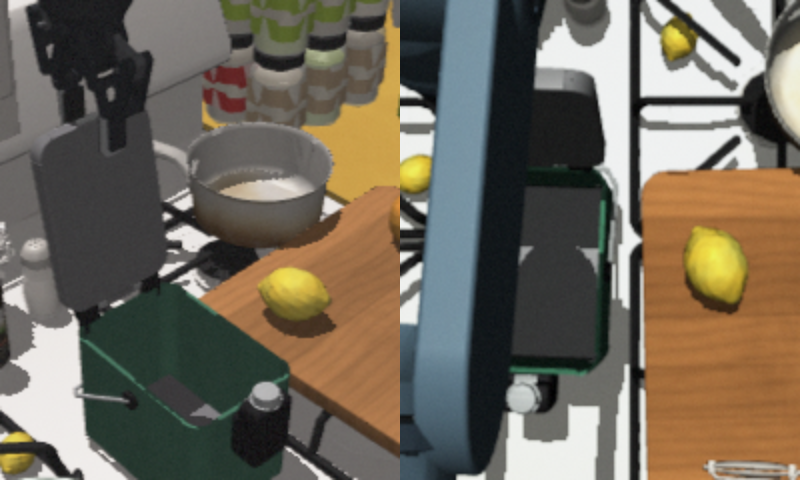

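s6 shows the lid standing fully open between the fingers at (105,210), with the mouth clear. The lemon is unmoved. Now raising out and going for the lemon.

Request:
servo_tool(commands="0 0 0 0 0 -20 0.55;0 0 0 0 0 -30 0.55;0 0 0 0 0 -35 0.55;0 0 0 -51 -35.3 0 0.8;0 0 0 -51 -35.3 0 1")

```text
time_s: 13.05
eef_pos: [0.595, -0.0244, 0.3754]
eef_rot: [0.001, 0.719, 0.695, 0.001]
wrist_force: [-0.7, -1.7, -0.1]
opening: 0.95
grasp_force: 0.0
```

Request:
servo_tool(commands="0 0 0 -51 -35.3 0 1;0 0 0.159 0 0 20 1;0 0 0.159 0 0 20 1;0 0 0.159 0 0 20 1;0 0 0.159 0 0 20 1")

```text
time_s: 13.68
eef_pos: [0.5587, -0.0736, 0.2946]
eef_rot: [0.001, 0.902, 0.432, 0.001]
wrist_force: [-0.1, 1.1, -0.4]
opening: 1.001
grasp_force: 0.0
```

Request:
servo_tool(commands="0 0 0.159 0 0 20 1;0 0 0.159 0 0 20 1;0 0 0.159 0 0 20 1;0 0 0 0 0 20 1;0 0 0 0 0 0 1")

```text
time_s: 14.3
eef_pos: [0.5578, -0.0732, 0.2131]
eef_rot: [-0.0, 0.978, 0.209, -0.001]
wrist_force: [0.3, 0.3, 0.2]
opening: 1.004
grasp_force: 0.0
```

```bash
python3 - <<'E'
from h import *
o=get_obs();print(o["eef_pos"],o["eef_rot"])
s=camera("scene");cv2.imwrite("pics/s7.png",s)
E
```

```text
[ 0.55783389 -0.07317141  0.21313524] [-4.23058190e-04  9.77928958e-01  2.08936169e-01 -6.72393742e-04]
```

Request:
servo_tool(commands="0 0 0 0 0 40 1;0 0 0 0 0 40 1;0 0 0 0 0 30 1;0 0 0 0 0 16 1;0 0 0 0 0 0 1")

```text
time_s: 14.98
eef_pos: [0.5585, -0.0734, 0.0874]
eef_rot: [-0.0, 0.978, 0.209, -0.0]
wrist_force: [-0.4, 0.3, -0.3]
opening: 0.997
grasp_force: 0.0
```

Request:
servo_tool(commands="0 0 0 0 0 0 0.3;0 0 0 0 0 0 0.3;0 0 0 0 0 0 0.3;0 0 0 0 0 0 0.3;0 0 0 0 0 0 0.3")

```text
time_s: 15.6
eef_pos: [0.5595, -0.0738, 0.0893]
eef_rot: [0.001, 0.978, 0.209, 0.001]
wrist_force: [-2.2, 0.5, 8.0]
opening: 0.57
grasp_force: 61.1
```

Request:
servo_tool(commands="0 0 0 0 0 -15 0.3;0 0 0 0 0 -30 0.3;0 0 0 0 0 -35 0.3;0 0 0 0 0 -35 0.3;0 0 0 0 0 0 0.3")

```text
time_s: 16.23
eef_pos: [0.5606, -0.0741, 0.2068]
eef_rot: [0.002, 0.978, 0.209, 0.003]
wrist_force: [0.4, 0.1, -1.0]
opening: 0.566
grasp_force: 62.1
```

Request:
servo_tool(commands="0 0 0 0 0 -20 0.3;0 0 0 16 -48.6 -5 0.3;0 0 0 16 -48.6 0 0.3;0 0 0 16 -48.6 0 0.3;0 0 -0.159 0 0 0 0.3")

```text
time_s: 16.85
eef_pos: [0.5412, 0.0828, 0.2265]
eef_rot: [-0.001, 0.957, 0.289, -0.001]
wrist_force: [1.4, -1.3, -0.3]
opening: 0.565
grasp_force: 62.2
```

Request:
servo_tool(commands="0 0 -0.159 0 0 0 0.3;0 0 -0.159 0 0 0 0.3;0 0 -0.159 0 0 0 0.3;0 0 -0.159 0 0 0 0.3;0 0 -0.159 0 0 0 0.3")

```text
time_s: 17.48
eef_pos: [0.5419, 0.0794, 0.2265]
eef_rot: [-0.001, 0.771, 0.637, -0.001]
wrist_force: [-0.2, 0.3, -1.0]
opening: 0.565
grasp_force: 62.2
```

Request:
servo_tool(commands="0 0 -0.159 0 0 0 0.3;0 0 0 0 0 0 0.3")

```text
time_s: 17.73
eef_pos: [0.5421, 0.0794, 0.2265]
eef_rot: [-0.0, 0.721, 0.693, -0.0]
wrist_force: [-0.0, 0.2, -0.4]
opening: 0.566
grasp_force: 62.2
```

```bash
python3 - <<'E'
from h import *
o=get_obs();print(o["eef_pos"],o["eef_rot"],o["grasp_force"])
s=camera("scene");a=camera("top")
cv2.imwrite("pics/s8.png",np.hstack([cv2.resize(s[100:340,220:420],None,fx=2,fy=2),cv2.resize(a[130:370,190:390],None,fx=2,fy=2)]))
E
```

```text
[0.54206389 0.07936972 0.22654624] [-4.73370187e-04  7.20551340e-01  6.93401309e-01 -4.09051948e-04] 62.1654084417969
```

Request:
servo_tool(commands="0 0 0 0 5 40 0.3;0 0 0 0 0 40 0.3;0 0 0 0 0 40 0.3;0 0 0 0 0 30 0.3;0 0 0 0 0 14 0.3")

```text
time_s: 18.45
eef_pos: [0.5462, 0.0792, 0.0612]
eef_rot: [-0.001, 0.721, 0.693, -0.001]
wrist_force: [0.2, -0.3, -0.7]
opening: 0.569
grasp_force: 62.2
```

Request:
servo_tool(commands="0 0 0 0 0 0 0.3;0 0 0 0 0 0 0.85;0 0 0 0 0 0 0.85;0 0 0 0 0 0 0.85;0 0 0 0 0 0 0.85")

```text
time_s: 19.08
eef_pos: [0.5479, 0.0791, 0.0637]
eef_rot: [0.0, 0.72, 0.694, 0.0]
wrist_force: [-0.0, -0.3, 0.1]
opening: 0.852
grasp_force: 0.0
```

Request:
servo_tool(commands="0 0 0 0 0 -40 0.85;0 0 0 0 0 -60 0.85;0 0 0 0 0 -60 0.3;0 0 0 0 0 -60 0;0 0 0 0 0 -60 0")

```text
time_s: 19.7
eef_pos: [0.5472, 0.0792, 0.3454]
eef_rot: [0.0, 0.72, 0.694, 0.0]
wrist_force: [1.8, 0.2, 0.5]
opening: 0.211
grasp_force: 0.0
```

```bash
python3 - <<'E'
from h import *
o=get_obs();print(o["eef_pos"],o["eef_rot"],o["grasp_force"])
s=camera("scene");a=camera("top")
cv2.imwrite("pics/s9.png",np.hstack([cv2.resize(s[100:340,220:420],None,fx=2,fy=2),cv2.resize(a[130:370,190:390],None,fx=2,fy=2)]))
hs=cv2.cvtColor(s,cv2.COLOR_BGR2HSV);m=cv2.inRange(hs,(20,110,40),(34,255,255));n,l,st,c=cv2.connectedComponentsWithStats(m)
print([(st[i].tolist(),c[i].round()) for i in range(1,n) if st[i,4]>60])
E
```

```text
[0.54719402 0.07919863 0.34542268] [1.99613535e-04 7.20060988e-01 6.93910726e-01 1.95031486e-04] 0.0
[([370, 105, 209, 117, 10130], array([474., 169.])), ([463, 253, 38, 29, 397], array([483., 266.])), ([305, 298, 23, 15, 240], array([317., 305.])), ([221, 316, 16, 6, 61], array([228., 319.])), ([219, 326, 19, 11, 157], array([227., 330.]))]
```

Request:
servo_tool(commands="0 0 0 0 0 -30 0;0 0 0 0 54 0 0;0 0 0 0 54 0 0;0 0 0 0 54 0 0;0 0 0 0 0 0 0")

```text
time_s: 20.42
eef_pos: [0.7115, 0.0723, 0.367]
eef_rot: [-0.003, 0.72, 0.694, -0.002]
wrist_force: [-0.5, -0.1, -1.1]
opening: 0.0
grasp_force: 0.0
```

```bash
python3 - <<'E'
from h import *
o=get_obs();p=o["eef_pos"];print(p,o["opening"])
th=np.arange(1.75,-.001,-.05)
r=np.interp(th,[.2,1],[166,160])
x=-r*np.cos(th)+8*np.sin(th)+14.5; z=136+r*np.sin(th)+8*np.cos(th)
print("now rel",(p[0]-.6455)*1000*1.0008, "start",x[0],z[0])
for i in range(1,len(th)): print(f"{th[i]:.2f} {x[i]-x[i-1]:.1f} {-(z[i]-z[i-1]):.1f}",end=" | ")
E
```

```text
[0.71150707 0.07232804 0.36699398] 3.879141050984401e-06
now rel 66.05987260222581 start 50.89125647891023 292.01178305463395
1.70 -7.8 -1.6 | 1.65 -7.9 -1.2 | 1.60 -8.0 -0.8 | 1.55 -8.0 -0.4 | 1.50 -8.0 -0.0 | 1.45 -8.0 0.4 | 1.40 -8.0 0.8 | 1.35 -7.9 1.2 | 1.30 -7.9 1.6 | 1.25 -7.8 1.9 | 1.20 -7.7 2.3 | 1.15 -7.5 2.7 | 1.10 -7.4 3.1 | 1.05 -7.2 3.5 | 1.00 -7.0 3.8 | 0.95 -7.1 3.9 | 0.90 -6.9 4.2 | 0.85 -6.7 4.6 | 0.80 -6.4 4.9 | 0.75 -6.2 5.2 | 0.70 -6.0 5.6 | 0.65 -5.7 5.9 | 0.60 -5.4 6.1 | 0.55 -5.1 6.4 | 0.50 -4.8 6.7 | 0.45 -4.4 6.9 | 0.40 -4.1 7.2 | 0.35 -3.7 7.4 | 0.30 -3.4 7.6 | 0.25 -3.0 7.7 | 0.20 -2.6 7.9 | 0.15 -1.8 8.1 | 0.10 -1.4 8.2 | 0.05 -1.0 8.2 | -0.00 -0.6 8.3 |
```

Request:
servo_tool(commands="0 0 0 0 0 30 0;0 0 0 0 0 30 0;0 0 0 0 0 15 0;0 0 0 0 -7 0 0;0 0 0 0 -7 -1 0")

```text
time_s: 21.05
eef_pos: [0.6953, 0.0737, 0.301]
eef_rot: [0.001, 0.72, 0.694, 0.001]
wrist_force: [-0.6, 0.3, -0.6]
opening: 0.001
grasp_force: 0.0
```

Request:
servo_tool(commands="0 0 0 0 -7.8 -1.6 0;0 0 0 0 -7.9 -1.2 0;0 0 0 0 -8 -0.8 0;0 0 0 0 -8 -0.4 0;0 0 0 0 -8 0 0")

```text
time_s: 21.68
eef_pos: [0.6559, 0.0751, 0.3046]
eef_rot: [0.001, 0.72, 0.694, 0.001]
wrist_force: [1.2, -0.9, 6.4]
opening: -0.003
grasp_force: 3.5
```

Request:
servo_tool(commands="0 0 0 0 -8 0.4 0;0 0 0 0 -8 0.8 0;0 0 0 0 -7.9 1.2 0;0 0 0 0 -7.9 1.6 0;0 0 0 0 -7.8 1.9 0")

```text
time_s: 22.3
eef_pos: [0.6166, 0.0766, 0.3005]
eef_rot: [0.002, 0.72, 0.694, 0.001]
wrist_force: [-2.1, -0.2, 15.0]
opening: -0.0
grasp_force: 7.5
```

```bash
python3 - <<'E'
from h import *
s=camera("scene");a=camera("top")
o=get_obs();print(o["eef_pos"],o["wrist_force"],o["torque"],"expect",(-160*np.cos(1.25)+8*np.sin(1.25)+14.5+645.5))
cv2.imwrite("pics/s10.png",np.hstack([cv2.resize(s[100:340,220:420],None,fx=2,fy=2),cv2.resize(a[130:370,190:390],None,fx=2,fy=2)]))
E
```

```text
[0.61610327 0.07661392 0.30039992] [-0.61325084 -0.21943075 12.3999026 ] [-0.0071909   0.28443379 -0.02224237] expect 617.1402989716017
```

View pics/s10.png

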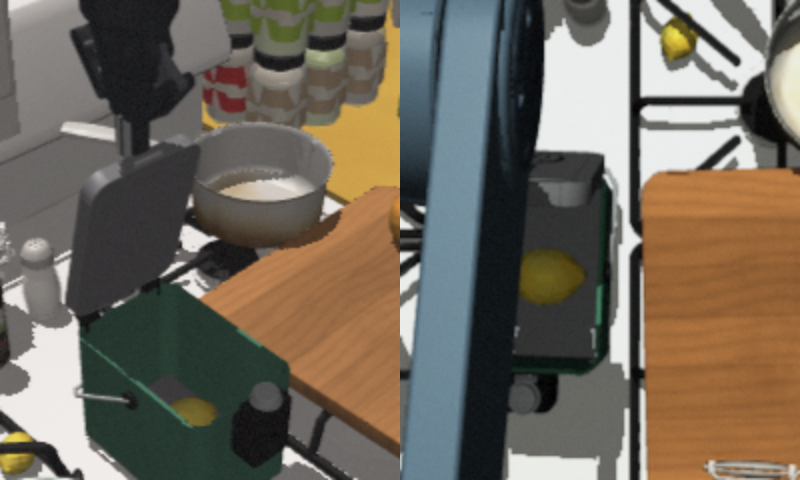

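s10 shows the lemon inside the caddy, at (197,410) in the scene view and (550,277) in the top view. The lid is partly closed under the fingertip at (135,160). The 12 N upward suggests the tip is riding on the lid's edge, so I'll work out the lid angle from the picture.

```bash
python3 - <<'E'
from h import *
k=lambda X:np.round((np.array(proj("scene",X))-[220,100])*2)
for t in(1.0,1.1,1.2,1.3,1.4): print(t,[k(lidpt(.175,t,o,s)).tolist() for s in(.058,-.058) for o in(.008,-.008)],"mid",k(lidpt(.175,t,.008,0)))
p=get_obs()["eef_pos"]
print("tip",k(p),"tip+-x",k(p-[.0075,0,0]),k(p-[.0145,0,0]), "20 up",k(p+[0,0,.02]))
print("open s6: predicted",[k(lidpt(.175,1.75,-.008,s)).tolist() for s in(.058,-.058)])
E
```

```text
1.0 [[124.0, 226.0], [135.0, 243.0], [234.0, 172.0], [245.0, 187.0]] mid [181. 198.]
1.1 [[111.0, 208.0], [123.0, 224.0], [221.0, 156.0], [233.0, 170.0]] mid [168. 181.]
1.2 [[97.0, 192.0], [110.0, 207.0], [208.0, 141.0], [220.0, 154.0]] mid [155. 166.]
1.3 [[84.0, 178.0], [96.0, 191.0], [194.0, 128.0], [207.0, 140.0]] mid [141. 152.]
1.4 [[70.0, 166.0], [83.0, 177.0], [181.0, 117.0], [193.0, 127.0]] mid [127. 141.]
tip [133. 155.] tip+-x [139. 158.] [145. 162.] 20 up [132. 133.]
open s6: predicted [[37.0, 143.0], [146.0, 97.0]]
```

Request:
servo_tool(commands="0 0 0 0 1 2 0;0 0 0 0 1 3 0;0 0 0 0 0 4 0;0 0 0 0 0 4 0;0 0 0 0 0 0 0")

```text
time_s: 23.02
eef_pos: [0.6234, 0.0763, 0.3008]
eef_rot: [0.009, 0.72, 0.694, 0.008]
wrist_force: [-9.2, 0.3, 57.9]
opening: -0.002
grasp_force: 29.7
```

```bash
python3 - <<'E'
from h import *
s=camera("scene");o=get_obs();print(o["eef_pos"],o["wrist_force"],o["torque"])
cv2.imwrite("pics/s11.png",s)
# lid angle from the inner-face edge: brightness profile correlation with angle using s10-type silhouette of lid's right edge
for t in(1.1,1.2,1.3):print(t,np.round(proj("scene",lidpt(.175,t,.008,0))))
E
```

```text
[0.62334405 0.07635118 0.3008233 ] [-8.92786411 -0.48307486 58.41855337] [ 0.07834838  1.93271879 -0.00304444]
1.1 [304. 191.]
1.2 [297. 183.]
1.3 [290. 176.]
```

Request:
servo_tool(commands="0 0 0 0 0 -3 0;0 0 0 0 0 -3 0;0 0 0 0 0 0 0")

```text
time_s: 23.45
eef_pos: [0.621, 0.0764, 0.3007]
eef_rot: [0.005, 0.72, 0.694, 0.005]
wrist_force: [-7.3, -0.4, 37.8]
opening: -0.002
grasp_force: 20.0
```

```bash
python3 - <<'E'
from h import *
o=get_obs();print(o["eef_pos"],o["eef_rot"],o["wrist_force"],o["torque"],o["q"])
E
```

```text
[0.62104415 0.07642285 0.30073698] [0.00540801 0.71996497 0.69397274 0.00480036] [-7.32614397 -0.44852381 37.7810547 ] [ 0.03390999  1.29237933 -0.00262787] [-6.68685242e-02  2.35736609e-01  1.40230202e+00 -1.59131848e-04
  1.48909239e+00 -3.00950880e-02]
```

Request:
servo_tool(commands="0 0 0 0 0 -2 0;0.12 0 0 0 0 -1 0;0.14 0 0 0 0 0 0;0.14 0 0 0 0 0 0;0.12 0 0 0 0 0 0")

```text
time_s: 24.08
eef_pos: [0.6181, 0.0764, 0.2939]
eef_rot: [-0.186, 0.696, 0.67, -0.18]
wrist_force: [1.5, -0.7, 0.7]
opening: 0.004
grasp_force: 0.6
```

```bash
python3 - <<'E'
from h import *
o=get_obs();print(o["eef_pos"],o["eef_rot"],o["wrist_force"],o["torque"],o["grasp_force"])
s=camera("scene");cv2.imwrite("pics/s12.png",s)
ref=cv2.imread("pics/s6.png")[:,:400]
# angle by matching the lid's inner face outline: compare the mean gradient along the predicted front edge
g=cv2.GaussianBlur(cv2.cvtColor(s,cv2.COLOR_BGR2GRAY),(3,3),0).astype(float)
best=[]
for t in np.arange(.9,1.8,.01):
    d=0
    for a in list(np.linspace(.02,.045,12))+list(np.linspace(-.045,-.02,12)):
        u,v=proj("scene",lidpt(.175,t,-.008,a)); u2,v2=proj("scene",lidpt(.165,t,-.008,a)); u3,v3=proj("scene",lidpt(.183,t,-.008,a))
        d+=g[int(v3),int(u3)]-g[int(v2),int(u2)]
    best.append((d/24,round(t,2)))
print(sorted(best)[-5:])
E
```

```text
[0.61814082 0.07642728 0.29391307] [-0.18636278  0.69558391  0.67020353 -0.17960838] [ 1.4709677  -0.7415484   0.66660061] [-0.02814173 -0.2532924   0.01070085] 0.5565772941554314Traceback (most recent call last):
  File "<stdin>", line 11, in <module>
  File "h.py", line 9, in proj
    c=calibration(name);p=np.array(c["R"])@np.array(X)+np.array(c["t"])
ValueError: time passes only in moves, steps and waits
```

```bash
python3 - <<'E'
import numpy as np
th=np.r_[1.315,np.arange(1.27,.09,-.05),.09,.06]
r=np.interp(th,[.2,1.3],[166,160]);s,c=np.sin(th),np.cos(th)
off=8+abs(6.5*s-3.75*c)
x=-r*c+off*s; d=-(136+r*s+off*c)
print(x[0],d[0],x[-1],d[-1])
for i in range(1,len(th)):
  X=x[i]-x[i-1];D=d[i]-d[i-1];print(f"{th[i]:.2f} {.866*X+.5*D:.1f} {-.5*X+.866*D:.1f}",end=" | ")
E
```

```text
-27.57689601290555 -294.16909383887383 -165.02048912221653 -157.28708091360645
1.27 -5.7 4.8 | 1.22 -6.2 5.6 | 1.17 -5.9 6.0 | 1.12 -5.6 6.3 | 1.07 -5.3 6.6 | 1.02 -4.9 6.9 | 0.97 -4.6 7.1 | 0.92 -4.2 7.4 | 0.87 -3.8 7.6 | 0.82 -3.4 7.8 | 0.77 -3.0 8.0 | 0.72 -2.6 8.1 | 0.67 -2.2 8.3 | 0.62 -1.7 8.4 | 0.57 -1.3 8.5 | 0.52 -0.9 8.5 | 0.47 -0.5 7.9 | 0.42 -0.1 7.9 | 0.37 0.3 7.9 | 0.32 0.7 7.9 | 0.27 1.1 7.9 | 0.22 1.4 7.8 | 0.17 2.0 7.7 | 0.12 2.4 7.6 | 0.09 1.6 4.5 | 0.06 1.8 4.5 |
```

Request:
servo_tool(commands="0 0 0 0 -5.7 4.8 0;0 0 0 0 -6.2 5.6 0;0 0 0 0 -5.9 6 0;0 0 0 0 -5.6 6.3 0;0 0 0 0 -5.3 6.6 0")

```text
time_s: 24.75
eef_pos: [0.578, 0.0782, 0.2827]
eef_rot: [-0.185, 0.696, 0.671, -0.178]
wrist_force: [1.1, -0.3, 0.9]
opening: 0.001
grasp_force: 0.5
```

```bash
python3 - <<'E'
from h import *
o=get_obs();p=o["eef_pos"];print((p[0]-.6455)*1000,p[2],o["wrist_force"],o["grasp_force"])
t=1.07;s,c=np.sin(t),np.cos(t);r=161.2;of=8+abs(6.5*s-3.75*c);print(-r*c+of*s,136+r*s+of*c)
E
```

```text
-67.47579316168827 0.2827013653535151 [ 1.06029575 -0.27502107  0.90705087] 0.4529598433873616
-66.95616653397254 283.11884174175015
```

Tracking well with a light contact, so I'll continue.

Request:
servo_tool(commands="0 0 0 0 -4.9 6.9 0;0 0 0 0 -4.6 7.1 0;0 0 0 0 -4.2 7.4 0;0 0 0 0 -3.8 7.6 0;0 0 0 0 -3.4 7.8 0")

```text
time_s: 25.38
eef_pos: [0.542, 0.0792, 0.2602]
eef_rot: [-0.185, 0.696, 0.671, -0.178]
wrist_force: [1.2, -0.1, -0.2]
opening: -0.004
grasp_force: 0.4
```

Request:
servo_tool(commands="0 0 0 0 -3 8 0;0 0 0 0 -2.6 8.1 0;0 0 0 0 -2.2 8.3 0;0 0 0 0 -1.7 8.4 0;0 0 0 0 -1.3 8.5 0")

```text
time_s: 26.0
eef_pos: [0.5122, 0.0805, 0.2297]
eef_rot: [-0.185, 0.696, 0.671, -0.178]
wrist_force: [2.0, -0.6, 0.2]
opening: -0.001
grasp_force: 0.3
```

```bash
python3 - <<'E'
from h import *
o=get_obs();p=o["eef_pos"];print((p[0]-.6455)*1000,p[1],p[2],o["wrist_force"],o["grasp_force"])
t=.57;s,c=np.sin(t),np.cos(t);r=164;of=8+abs(6.5*s-3.75*c);print(-r*c+of*s,136+r*s+of*c)
E
```

```text
-133.34113839839623 0.08045665868964932 0.2296737663466523 [ 1.97313305 -0.60678593  0.21043152] 0.3153969394406886
-133.5655734798223 231.5299329611238
```

Request:
servo_tool(commands="0 0 0 0 -0.9 8.5 0;0 0 0 0 -0.5 7.9 0;0 0 0 0 0 7.9 0;0 0 0 0 0.3 7.9 0;0 0 0 0 0.7 7.9 0")

```text
time_s: 26.62
eef_pos: [0.4921, 0.0812, 0.1951]
eef_rot: [-0.185, 0.696, 0.671, -0.178]
wrist_force: [0.5, 0.8, 0.2]
opening: 0.002
grasp_force: 0.3
```

Request:
servo_tool(commands="0 0 0 0 1.1 7.9 0;0 0 0 0 1.4 7.8 0;0 0 0 0 2 7.7 0;0 0 0 0 2.4 7.6 0;0 0 0 0 0 0 0")

```text
time_s: 27.25
eef_pos: [0.4822, 0.0815, 0.1645]
eef_rot: [-0.186, 0.696, 0.67, -0.179]
wrist_force: [-0.4, 0.2, 0.6]
opening: -0.004
grasp_force: 0.3
```

```bash
python3 - <<'E'
from h import *
o=get_obs();p=o["eef_pos"];print((p[0]-.6455)*1000,p[1],p[2],o["wrist_force"],o["grasp_force"])
t=.12;s,c=np.sin(t),np.cos(t);r=166;of=8+abs(6.5*s-3.75*c);print(-r*c+of*s,136+r*s+of*c)
s=camera("scene");cv2.imwrite("pics/s13.png",s)
E
```

```text
-163.26205510501157 0.08154880462099304 0.16445425315869436 [-0.41741353  0.18176789  0.62150876] 0.34296422149054706
-163.49599505061047 166.7384206637509
```

```bash
python3 - <<'E'
from h import *
s=cv2.imread("pics/s13.png")
import h
C={"scene":calibration("scene")};h.calibration=lambda n:C[n]
print(lidang(s,rng=np.arange(0,.5,.01)))
E
```

```text
(np.float64(0.11), np.float32(0.39032662))
```

Request:
servo_tool(commands="0 0 0 0 2 3.5 0;0 0 0 0 2 3.5 0;0 0 0 0 1 1.7 0;0 0 0 0 0 0 0")

```text
time_s: 27.8
eef_pos: [0.4828, 0.0816, 0.155]
eef_rot: [-0.185, 0.696, 0.671, -0.179]
wrist_force: [-0.6, -0.4, 1.3]
opening: -0.001
grasp_force: 0.4
```

Request:
servo_tool(commands="0 0 0 0 1 1.7 0;0 0 0 0 1 1.7 0;0 0 0 0 0 0 0")

```text
time_s: 28.18
eef_pos: [0.4831, 0.0815, 0.1525]
eef_rot: [-0.185, 0.696, 0.671, -0.178]
wrist_force: [-1.3, -0.4, 8.3]
opening: -0.003
grasp_force: 4.3
```

Request:
servo_tool(commands="0 0 0 0 1 1.7 0;0 0 0 0 0 0 0")

```text
time_s: 28.42
eef_pos: [0.4831, 0.0815, 0.1516]
eef_rot: [-0.185, 0.696, 0.671, -0.179]
wrist_force: [-2.7, 0.4, 15.3]
opening: 0.0
grasp_force: 7.4
```

Request:
servo_tool(commands="0 0 0 0 1 1.7 0;0 0 0 0 0 0 0")

```text
time_s: 28.68
eef_pos: [0.4831, 0.0815, 0.1505]
eef_rot: [-0.185, 0.696, 0.671, -0.179]
wrist_force: [-3.5, 0.1, 19.7]
opening: -0.002
grasp_force: 9.7
```

```bash
python3 - <<'E'
from h import *
import h
s=camera("scene");cv2.imwrite("pics/s14.png",s)
C={"scene":calibration("scene")};h.calibration=lambda n:C[n]
print(lidang(s,rng=np.arange(-.05,.3,.005)))
# speck region near the left front corner, shift against the initial picture
r=cv2.imread("pics/scene0.png")
for n in("s13","s14"):
    m=cv2.imread(f"pics/{n}.png");T=r[285:310,296:322];q=cv2.matchTemplate(m[265:325,285:335],T,cv2.TM_CCOEFF_NORMED)
    _,v,_,p=cv2.minMaxLoc(q);print(n,v,p[0]-11,p[1]-20)
E
```

```text
(np.float64(0.019999999999999962), np.float32(0.3421424))
s13 0.5055714845657349 2 7
s14 0.5569057464599609 -11 -5
```

Request:
servo_tool(commands="0 0 0 0 1 1.7 0;0 0 0 0 0 0 0")

```text
time_s: 28.98
eef_pos: [0.4836, 0.0815, 0.1461]
eef_rot: [-0.185, 0.696, 0.671, -0.178]
wrist_force: [0.7, -0.4, 6.6]
opening: -0.001
grasp_force: 3.4
```

Request:
servo_tool(commands="0 0 0 0 0.5 0.9 0;0 0 0 0 0 0 0")

```text
time_s: 29.22
eef_pos: [0.4836, 0.0815, 0.1455]
eef_rot: [-0.185, 0.696, 0.671, -0.178]
wrist_force: [0.6, 0.8, 9.6]
opening: 0.004
grasp_force: 4.9
```

Request:
servo_tool(commands="0 0 0 0 0.5 0.9 0;0 0 0 0 0 0 0;0 0 0 0 -2 -3.5 0;0 0 0 0 -2 -3.5 0;0 0 0 0 0 0 0")

```text
time_s: 29.85
eef_pos: [0.483, 0.0815, 0.1511]
eef_rot: [-0.185, 0.696, 0.671, -0.178]
wrist_force: [-0.1, 0.2, -0.6]
opening: 0.001
grasp_force: 0.0
```

```bash
python3 - <<'E'
from h import *
import h
s=camera("scene");cv2.imwrite("pics/s15.png",s);o=get_obs();print(o["eef_pos"],o["wrist_force"],o["grasp_force"])
C={"scene":calibration("scene")};h.calibration=lambda n:C[n]
print(lidang(s,rng=np.arange(-.05,.3,.005)))
E
```

```text
[0.48283357 0.08153312 0.15094687] [-0.39945064  0.04580698  0.3490742 ] 0.0
(np.float64(-2.7755575615628914e-17), np.float32(0.3431141))
```

The lid no longer follows the finger, so the catch holds. Backing off.

Request:
servo_tool(commands="0 0 0 0 -3 -5 0;0 0 0 0 -10 -17 0;0 0 0 0 -20 -35 0;0 0 0 0 -20 -35 0;0 0 0 0 0 0 0")

```text
time_s: 30.52
eef_pos: [0.4847, 0.0815, 0.2622]
eef_rot: [-0.182, 0.697, 0.671, -0.176]
wrist_force: [-0.2, -1.5, -1.1]
opening: -0.0
grasp_force: 0.0
```

Request:
servo_tool(commands="0 0 0 -50 0 0 0;0 0 0 -50 0 0 0;0 0 0 -50 0 0 0;0 0 0 -50 0 0 0;0 0 0 0 0 0 0")

```text
time_s: 31.15
eef_pos: [0.4748, -0.1212, 0.2574]
eef_rot: [-0.185, 0.697, 0.669, -0.178]
wrist_force: [-1.1, -0.2, 0.8]
opening: 0.002
grasp_force: 0.0
```

```bash
python3 - <<'E'
from h import *
import h
s=camera("scene");a=camera("top");cv2.imwrite("pics/s16.png",s);cv2.imwrite("pics/t16.png",a)
C={"scene":calibration("scene")};h.calibration=lambda n:C[n]
print(lidang(s,rng=np.arange(-.05,1.75,.005)))
r=cv2.imread("pics/scene0.png")
for y0,y1,x0,x1 in((285,310,296,322),(235,330,262,345)):
    print(np.abs(s[y0:y1,x0:x1].astype(int)-r[y0:y1,x0:x1]).mean())
t=cv2.imread("pics/top0.png");print("mandarin",np.abs(a[245:290,438:485].astype(int)-t[245:290,438:485]).mean())
print(get_obs()["eef_pos"])
E
```

```text
(np.float64(-2.7755575615628914e-17), np.float32(0.9979696))
2.694871794871795
1.9814838300570703
mandarin 53.3758865248227
[ 0.47502256 -0.11831675  0.25735153]
```

```bash
python3 -c "
from bench import *
print(hand_in())"
```

```text
the job is handed in; nothing more can be done
None
```

The lemon is in the caddy and the lid is shut and latched; it was eased open under the finger and never flew up. While I was closing it, the fingertip caught on the lid's edge and the wrist force reached about 58 N (limit 120 N) before I backed off and tilted the tool. The mandarin was never approached, though the arm hid it in the last check picture, and the job was handed in at about 31 s.

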